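Hold a carving blank home in the corner of a bench jig

TASK

Put the stepped limewood blank on the jig's board with its long side along the long fence and its square, full-height end (not the stepped end) towards the short fence, and press it into the corner so that it lies flat on the board and flush against both fences at once. Finish while still gripping it and pressing it firmly against both fences, ready for carving: do not let go. Leave the plain shorter block and everything else on the bench where it is.

Things in the scene. Friction and masses are not known exactly. Their poses are not given: they have to be found in the camera images.
- jig: corner jig fixed to the bench: plywood board 220 mm (x) by 240 mm (y), 12 mm thick, with two fences on it that meet in its +x, +y corner; origin at the centre of the board's underside, on the bench top; x points away from the robot, y to the left, each turned by the jig's yaw (within 0.3 rad). Does not move
- long_fence: dark wooden strip, 240 mm long (along jig y), 20 mm thick, rising 20 mm above the board, along the jig's +x edge; its straight inner face looks to jig -x and lies at jig x = +90 mm; origin at the strip's underside centre; axes as the jig's. Rigid, and not slippery: wood dragged along a fence or the board resists with up to about the force that presses it there
- short_fence: dark wooden strip, 130 mm long (along jig x, from jig x = -40 to +90 mm), 20 mm thick, rising 20 mm above the board, along the jig's +y edge; its inner face looks to jig -y and lies at jig y = +100 mm; origin at the strip's underside centre; axes as the jig's. Rigid
- corner (a point): the inner corner: where the two fences' inner faces meet the board's top (12 mm above the bench); axes as the jig's; free board lies to its -x, -y
- blank: the limewood blank, loose, 0.1 to 0.2 kg: 120 mm long (its x), 45 mm wide (y), 60 mm high; a step is cut in the top of its -x end, where the last 25 mm are only 32 mm high; the +x end is square and full height. Origin: centre of the 120 x 45 mm underside, z up. In place, its x points along jig +y, its -y side lies on the long fence and its +x end on the short fence. Gripped from above across its width
- square_end (a point): on the blank: middle of the lower edge of its square end face (60 mm along its +x from its origin, at underside height)
- short_blank: plain limewood block without a step, 85 x 45 x 60 mm high, same wood as the blank; NOT the one wanted; origin centre of underside, x along its length
- gouge: gouge lying on the jig's board near its front edge (the edge nearest the robot), about 200 mm long, 20 mm high; origin under the front end of its 100 mm handle, blade along +x
- chisel: chisel lying on the bench to the right, 220 mm long; origin under the front end of its 120 mm handle, blade along +x
- knife: small carving chisel lying on the bench far to the left, 190 mm long; origin under the front end of its 90 mm handle, blade along +x
- mallet: round wooden carving mallet standing on its head, handle up, 92 mm across, 238 mm tall; origin centre of underside
- wax_tin: steel tin, 76 mm across, 50 mm high; origin centre of underside
- clamp: steel bar clamp lying flat beyond the jig, bar 200 mm long; origin on the bar's middle at its underside
Mind the look-alikes: they are no part of the job. What is shaped like the blank but green or orange is not meant.

How it is judged:
By the outcome, as a careful person would: the job done as asked, in the order asked, and still so for the second after the job is handed in, while the arm keeps its last pose, push and grip.
It also fails if it takes over 51 s, if anything falls off the work surface, if the arm or the gripper's body presses on something with over 40 N, if the wrist force passes 120 N, or if a joint passes its speed limit or range.

ROBOT

A 7-joint arm with a two-finger parallel gripper is mounted at the origin on the work surface. World frame = base frame: x ahead of the robot, y to its left, z up, the work surface at z = 0. Lengths are in m, angles in rad, forces in N, time in s.
With the tool pointing down it reaches from about 0.4 to 0.925 m from the base axis. Payload 4.1 kg.
Tool frame: the origin (TCP) lies at the very end of the fingers, on their centre line; the grasp point (between the pads) lies 19 mm behind it; z points along the fingers, y is the line along which they close (so a half turn about z gives the same grasp; the last joint's range is limited). The gripper opens to 85 mm and grips with 20 to 120 N. Pads are 22 mm wide; open, the fingers measure 114 mm over their backs; the gripper's body (76 mm by 85 mm) begins 54 mm behind the grasp point. The pads swing forward as they close: fully open they stand 13 mm farther back than shut.
Start: joints at [1.135, 0.398, 0.045, 1.537, -0.019, 1.207, -0.051], TCP at [0.215, -0.614, 0.231] pointing down, gripper open.
Joint ranges: [-2.82, 2.82], [-0.49, 2.23], [-1.37, 1.46], [0, 2.46], [-1.36, 4.5], [0.23, 2], [-2.94, 2.94]. Speed limits (rad/s): [2.57, 2.57, 3.14, 3.14, 3.14, 3.14, 3.14].

INTERFACE

Orientations are given as a unit quaternion [x, y, z, w].
In Python, from cell import readout, vision, workorder, finder gives the robot as it stands.
- The arm moves only by the shell command python3 -m crank 'ROWS' [OPENING] [FORCE]. ROWS is JSON, a list of rows, each a list of 2 entries, a list of its own where there are three numbers: the shift along the tool's x, y, z in cm, then the turn, a rotation vector about the tool's x, y, z in rad. A call has exactly 8 rows; each row is the pose to reach, as a shift and turn from the pose commanded when the call began, along the tool's axes at that moment; what a row does not reach only later rows make up. A row lasts 1/12 s, in which the tool goes at most 41.7 mm and 7.16 degrees, less where a joint would pass 70% of its speed; a pose out of reach is approached as far as the arm can. A call with a gripper value outside its range is refused whole. OPENING is the gripper command: -1 is shut, 1 is fully open, values between are in proportion, set as the call begins (- or left out, the last holds). The fingers move at their own pace and stop on an object; FORCE is the grip in N (left out, the last holds). Time passes only in rows, so rows that repeat a pose let the fingers close, or fill a call up. It gives the time, the measured TCP pose, the force, the opening and the grip force at its end, in the units of the state.
- readout.get_obs(): the state, without advancing time (a new reading comes with each control period).
- vision.capture(name): name is "side" or "top" or "wrist"; returns the picture (384x512x3 uint8, red, green, blue); there is no depth.
- vision.calibration(name): a dict with "fx", "fy", "cx", "cy" (pixels), "rvec" (rotation vector, rad) and "tvec" (3), from world to camera coordinates, as OpenCV has them. Camera axes: x right, y down, z forward; pixel columns grow to the right and rows downward; lengths in m; the calibration is good to about 2 mm. A picture is of the moment at which its call begins: read the wrist's pose just before it. calibration takes no time and is no camera call; for the wrist camera it gives the pose at the moment of the call.
- workorder.hand_in(): hands the job in; it is judged then, once.
Trained networks look in the newest picture that a camera, given by its name, has taken for a name from the list of things; names that differ only in an ending like _2 or _b are one class to them, and where a whole thing is asked for, a point or a joint stands for the part that bears it (a point fixed in the world has none). Each returns a list of dicts, best first, with "confidence" (0 to 1); they miss things now and then, are a little off and sometimes report something else, mostly with a low value. They report only what shows in the picture. A call takes as long as a camera call. They do not tell look-alikes from the thing itself.
- finder.boxes_of(camera, thing): "bbox" ([left, top, right, bottom] in pixels, round what is visible of it).
The state is a dict: "time_s": time; "joint_positions": joint angles; "joint_velocities": joint speeds; "joint_efforts": joint torques, N m; "position": TCP position; "tool_rot": TCP orientation; "wrist_force": force on the tool from outside, world axes, zero at the start; "wrist_torque": the same for the moment, N m; "gripper_width": finger opening in m; "grasp_force": force on a finger pad.
Only numpy, scipy, OpenCV 4.12 (cv2) and the standard library are available. Lean on these libraries where they do the work, as an engineer would, in place of code of your own. Each camera call takes 0.05 s, during which the arm holds its last target. There are 200 camera calls.

## Working session

There is one attempt and no reset: what is moved stays moved. The work goes in short steps, Python scripts to look and compute and a shell command to move; the robot and the scene stay as the last step left them, time stands still between calls to the robot, and variables do not carry over. Pictures are saved under pics/ and viewed, at most 10 in all, crops included, and the job is handed in when it is done.

```bash
mkdir -p pics; ls; cat > h.py <<'E'
import numpy as np, cv2
from cell import readout, vision, workorder, finder
from scipy.spatial.transform import Rotation as R
def cal(n):
    c=vision.calibration(n); K=np.array([[c['fx'],0,c['cx']],[0,c['fy'],c['cy']],[0,0,1]])
    return K,R.from_rotvec(np.ravel(c['rvec'])).as_matrix(),np.ravel(c['tvec'])
def px2w(C,uv,z):
    K,r,t=C; d=r.T@np.linalg.inv(K)@np.array([uv[0],uv[1],1.]); o=-r.T@t
    return o+d*(z-o[2])/d[2]
def w2px(C,p):
    K,r,t=C; q=K@(r@np.asarray(p)+t); return q[:2]/q[2]
def tri(C1,a,C2,b):
    P=[c[0]@np.c_[c[1],c[2]] for c in (C1,C2)]
    X=cv2.triangulatePoints(P[0],P[1],np.array(a,float),np.array(b,float)).ravel(); return X[:3]/X[3]
def save(img,n,crop=None,s=1):
    if crop: l,t,r,b=crop; img=img[t:b,l:r]
    img=cv2.resize(img,None,fx=s,fy=s,interpolation=cv2.INTER_CUBIC)
    cv2.imwrite('pics/'+n+'.png',img[:,:,::-1])
E
python3 - <<'E'
from h import *
o=readout.get_obs(); print(o)
ims=[]
for n in('top','side'):
    im=vision.capture(n); np.save('pics/%s0.npy'%n,im)
    for t in('blank','short_blank','jig','gouge'):
        print(n,t,[(np.round(d['bbox']).tolist(),round(d['confidence'],2)) for d in finder.boxes_of(n,t)][:4])
    save(im,n+'0',s=1.5); K,r,t=cal(n); print(n,-r.T@t,K[0,0])
E
```

```text
pics
{'time_s': 0.0, 'joint_positions': array([ 1.13498225,  0.39920692,  0.04505314,  1.53787665, -0.01871009,
        1.20686859, -0.05071286]), 'joint_velocities': array([ 6.42361506e-05,  6.09259645e-04,  4.13358970e-04, -4.50822489e-04,
        2.19176591e-04, -4.97404090e-04, -1.68173869e-04]), 'joint_efforts': array([-4.59456369e-04, -4.75133336e+01,  1.36435669e+00, -2.54229820e+01,
        1.15437072e-02,  9.16860503e-03, -1.54104407e-05]), 'position': array([ 0.21462007, -0.61288538,  0.23025568]), 'tool_rot': array([ 9.85846024e-01,  1.67650463e-01, -2.27653945e-04, -9.41694995e-04]), 'wrist_force': array([0.00546863, 0.59760282, 0.00233776]), 'wrist_torque': array([ 0.0005312 , -0.01383775, -0.01433871]), 'grasp_force': 0.0, 'gripper_width': 0.08547785089208453}
top blank [([376.0, 254.0, 425.0, 279.0], 0.86), ([276.0, 241.0, 302.0, 284.0], 0.72), ([335.0, 255.0, 351.0, 298.0], 0.61), ([315.0, 215.0, 353.0, 236.0], 0.6)]
top short_blank [([300.0, 160.0, 332.0, 182.0], 0.9)]
top jig [([178.0, 156.0, 269.0, 237.0], 0.89)]
top gouge [([180.0, 208.0, 245.0, 223.0], 0.94), ([112.0, 122.0, 119.0, 172.0], 0.25)]
top [ 0.35934341 -0.05559661  1.21312193] 381.78435326500454
side blank [([261.0, 93.0, 289.0, 113.0], 0.97), ([276.0, 134.0, 294.0, 163.0], 0.81), ([298.0, 167.0, 331.0, 189.0], 0.78), ([309.0, 107.0, 331.0, 133.0], 0.64)]
side short_blank [([232.0, 143.0, 247.0, 169.0], 0.95)]
side jig [([202.0, 183.0, 293.0, 268.0], 0.76)]
side gouge [([257.0, 206.0, 278.0, 261.0], 0.89)]
side [0.45572657 0.73314975 0.91970708] 359.670694183115
```

View pics/top0.png

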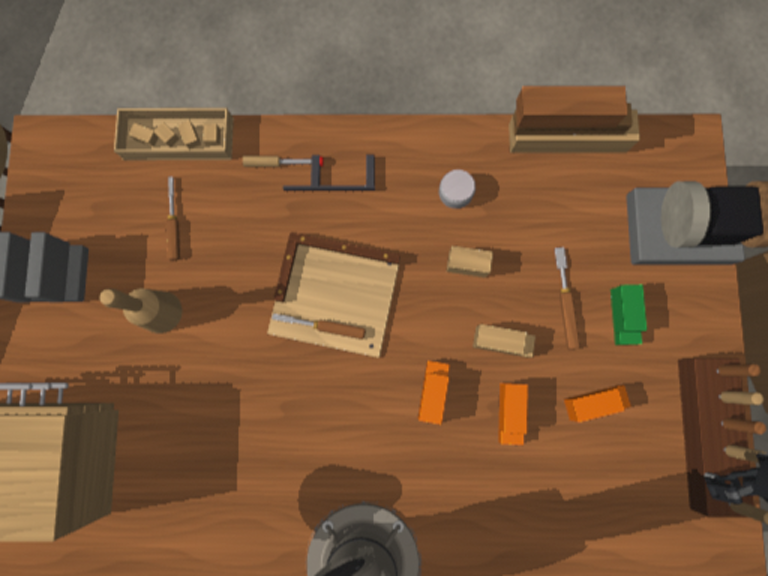

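View pics/side0.png

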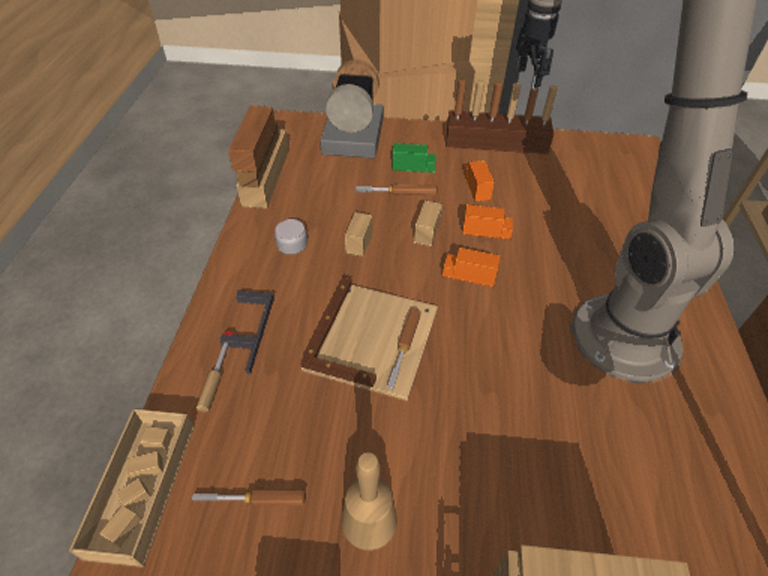

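Top view (native px): the limewood candidates are the blank at about (335,227) and the shorter block at (313,172). The look-alikes are orange at (289,262), (342,275) and (398,269), and green at (419,209). The longer limewood block at (335,227) fits the description, so I'll check it in a close crop.

```bash
python3 - <<'E'
from h import *
a=np.load('pics/top0.npy')[205:245,305:365]; b=np.load('pics/side0.npy')[125:175,260:310]
c=np.load('pics/top0.npy')[145:245,170:280]
f=lambda i,s:cv2.resize(i,s,interpolation=cv2.INTER_CUBIC)
L=np.vstack([f(a,(420,280)),f(b,(280,280))[:, :].repeat(1,0) if 0 else np.hstack([f(b,(280,280)),np.zeros((280,140,3),np.uint8)])])
rr=f(c,(374,340)); rr=np.vstack([rr,np.zeros((220,374,3),np.uint8)])
save(np.hstack([L,rr]),'crop0')
T=cal('top')
for z,uvs in ((.012,[(193,158),(267,176),(179,223),(254,237)]),(.06,[(317,216),(357,228),(334,224)])):
    for uv in uvs: print(z,uv,px2w(T,uv,z).round(3))
E
```

```text
0.012 (193, 158) [0.658 0.164 0.012]
0.012 (267, 176) [ 0.599 -0.075  0.012]
0.012 (179, 223) [0.448 0.202 0.012]
0.012 (254, 237) [ 0.405 -0.034  0.012]
0.06 (317, 216) [ 0.466 -0.225  0.06 ]
0.06 (357, 228) [ 0.43  -0.345  0.06 ]
0.06 (334, 224) [ 0.442 -0.276  0.06 ]
```

View pics/crop0.png

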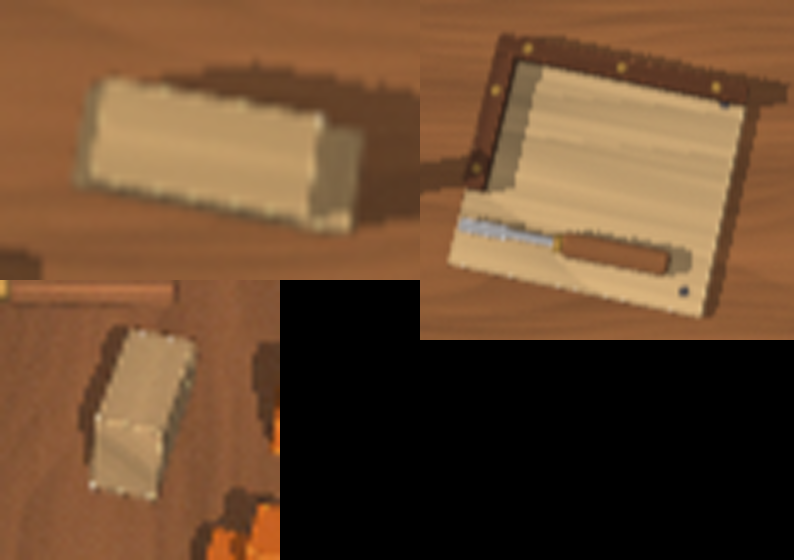

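The close crop shows the step at the far right end (crop x≈320–360) and a full-height square end on the left, towards the jig. So (335,227) is the blank. The jig corner is at top px (193,158), and the gouge lies along the jig's front edge.

```bash
cat >> h.py <<'E'
def goto(p,yang,o=None):
    """shift (cm) and turn in tool axes from measured pose to TCP p, pointing down with tool y at world angle yang (mod pi)"""
    o=o or readout.get_obs(); r=R.from_quat(o['tool_rot']); M=r.as_matrix()
    best=None
    for k in(0,np.pi):
        y=np.array([np.cos(yang+k),np.sin(yang+k),0]); z=np.array([0,0,-1.]); T=np.c_[np.cross(y,z),y,z]
        rv=R.from_matrix(M.T@T).as_rotvec()
        if best is None or np.linalg.norm(rv)<np.linalg.norm(best): best=rv
    print('shift cm',(M.T@(np.asarray(p)-o['position'])*100).round(2),'turn',best.round(4))
def ends(ps):
    for p in ps: print(np.round(p,4))
E
python3 - <<'E'
from h import *
T=cal('top'); P=[px2w(T,u,.06) for u in [(318.9,216.4),(351.4,221.1),(317.9,230.7),(349,235.7)]]; ends(P)
ax=(P[0]+P[2]-P[1]-P[3])/2; L=np.linalg.norm(ax); ax/=L; th=np.arctan2(ax[1],ax[0])
c=(P[0]+P[2])/2-ax*.06; print('len',L,'yaw',th,'origin',c, 'w',np.linalg.norm(P[0]-P[2]))
goto([c[0],c[1],.26],th+np.pi/2)
E
```

```text
[ 0.4648 -0.2311  0.06  ]
[ 0.4507 -0.3287  0.06  ]
[ 0.4218 -0.2271  0.06  ]
[ 0.407  -0.3198  0.06  ]
len 0.0962504265188033 yaw 1.4199081331177918 origin [ 0.43428793 -0.28840384  0.06      ] w 0.04322211896343535
shift cm [ 31.46 -23.43  -2.87] turn [ 0.     0.    -1.083]
```

```bash
python3 -m crank '[[[0,0,-3],[0,0,0]],[[6,-4,-3],[0,0,-0.12]],[[10,-7,-3],[0,0,-0.24]],[[13,-10,-3],[0,0,-0.36]],[[16,-12,-3],[0,0,-0.48]],[[19,-14,-3],[0,0,-0.6]],[[22,-16.4,-3],[0,0,-0.72]],[[25,-18.6,-3],[0,0,-0.84]]]' 1; python3 - <<'E'
from h import *
goto([.434+.005,-.288+.0,.22],1.42+np.pi/2)
E
```

```text
time_s: 1.17
position: [0.3788, -0.3702, 0.2617]
tool_rot: [0.83, 0.557, -0.0, 0.0]
wrist_force: [0.5, 0.5, -0.3]
gripper_width: 0.0858
grasp_force: 0.0
shift cm [9.89 2.46 4.16] turn [ 0.0006  0.0007 -0.2375]
```

```bash
python3 -m crank '[[[3,0.8,1],[0,0,-0.1]],[[6,1.6,2],[0,0,-0.2]],[[9,2.3,3],[0,0,-0.238]],[[9.9,2.5,4.2],[0,0,-0.238]],[[9.9,2.5,4.2],[0,0,-0.238]],[[9.9,2.5,4.2],[0,0,-0.238]],[[9.9,2.5,4.2],[0,0,-0.238]],[[9.9,2.5,4.2],[0,0,-0.238]]]' 1; python3 - <<'E'
from h import *
C=cal('wrist'); im=vision.capture('wrist'); save(im,'w1',s=1.5); np.save('pics/w1.npy',im); import pickle; pickle.dump(C,open('pics/w1.pkl','wb'))
print(-C[1].T@C[2]); print(readout.get_obs()['position'])
E
```

```text
time_s: 1.83
position: [0.4383, -0.2924, 0.22]
tool_rot: [0.761, 0.648, -0.0, 0.001]
wrist_force: [-0.7, -0.5, 0.5]
gripper_width: 0.0854
grasp_force: 0.0
[ 0.44948324 -0.21816292  0.36188022]
[ 0.43847837 -0.29216391  0.22001396]
```

View pics/w1.png

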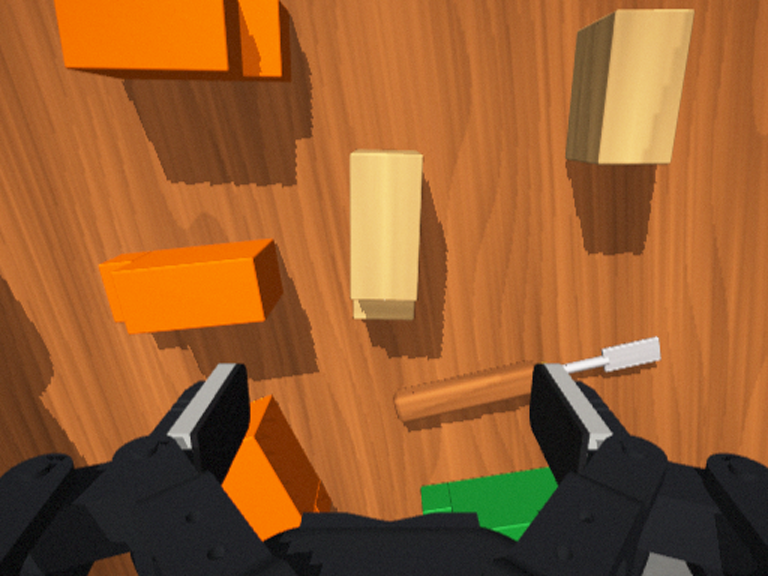

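The wrist view shows the blank at (385,230) in the enlarged picture. The square end is up (towards +y) and the step is at the bottom, around (384,310).

```bash
python3 - <<'E'
from h import *; import pickle
C=pickle.load(open('pics/w1.pkl','rb')); T=cal('top')
w=[(351,153),(423,155),(351,299),(417,300)]; w=[(a/1.5,b/1.5) for a,b in w]
t=[(317.9,230.7),(318.9,216.4),(349,235.7),(351.4,221.1)]
print([tri(C,a,T,b).round(4) for a,b in zip(w,t)])
P=[px2w(C,u,.06) for u in w]; ends(P)
ax=(P[0]+P[1]-P[2]-P[3])/2; L=np.linalg.norm(ax); ax/=L; th=np.arctan2(ax[1],ax[0])
c=(P[0]+P[1])/2-ax*.06; print('len',L,'yaw',th,'origin',c,'w',np.linalg.norm(P[0]-P[1]),np.linalg.norm(P[2]-P[3]))
g=c+ax*.008
goto([g[0],g[1],.05],th+np.pi/2)
goto([g[0],g[1],.026],th+np.pi/2)
E
```

```text
[array([ 0.423 , -0.2288,  0.0451]), array([ 0.4703, -0.2391,  0.0066]), array([ 0.4072, -0.3207,  0.0568]), array([ 0.4511, -0.3302,  0.0531])]
[ 0.4249 -0.2276  0.06  ]
[ 0.4679 -0.2357  0.06  ]
[ 0.4078 -0.3199  0.06  ]
[ 0.4509 -0.3276  0.06  ]
len 0.09365467673676776 yaw 1.387690254602301 origin [ 0.43547419 -0.29064301  0.06      ] w 0.04370579950010995 0.04382933916793467
shift cm [ 0.92 -0.32 17.  ] turn [0.001  0.0012 0.0237]
shift cm [ 0.93 -0.32 19.4 ] turn [0.001  0.0012 0.0237]
```

```bash
python3 -m crank '[[[0.9,-0.3,4],[0,0,0.024]],[[0.9,-0.3,8],[0,0,0.024]],[[0.9,-0.3,12],[0,0,0.024]],[[0.9,-0.3,15],[0,0,0.024]],[[0.9,-0.3,17.5],[0,0,0.024]],[[0.9,-0.3,19.3],[0,0,0.024]],[[0.9,-0.3,19.3],[0,0,0.024]],[[0.9,-0.3,19.3],[0,0,0.024]]]' 1; python3 -m crank '[[[0,0,0],[0,0,0]],[[0,0,0],[0,0,0]],[[0,0,0],[0,0,0]],[[0,0,0],[0,0,0]],[[0,0,0],[0,0,0]],[[0,0,0],[0,0,0]],[[0,0,0],[0,0,0]],[[0,0,0],[0,0,0]]]' -1 80
```

```text
time_s: 2.55
position: [0.437, -0.2816, 0.0261]
tool_rot: [0.768, 0.64, -0.0, -0.0]
wrist_force: [-0.5, -0.7, 0.3]
gripper_width: 0.085
grasp_force: 0.0
time_s: 3.22
position: [0.4388, -0.2817, 0.028]
tool_rot: [0.768, 0.641, 0.0, 0.002]
wrist_force: [0.1, 0.4, 5.4]
gripper_width: 0.0441
grasp_force: 83.0
```

```bash
python3 -m crank '[[[0,0,-3],[0,0,0]],[[0,0,-6],[0,0,0]],[[2,0,-9],[0,0,0]],[[5,1,-12],[0,0,0]],[[9,3,-14],[0,0,0]],[[13,5,-14],[0,0,0]],[[16,6,-14],[0,0,0]],[[16,6,-14],[0,0,0]]]' -1 80; python3 -m crank '[[[0,0,0],[0,0,0]],[[0,0,0],[0,0,0]],[[0,0,0],[0,0,0]],[[0,0,0],[0,0,0]],[[0,0,0],[0,0,0]],[[0,0,0],[0,0,0]],[[0,0,0],[0,0,0]],[[0,0,0],[0,0,0]]]'; python3 - <<'E'
from h import *
C=cal('wrist'); im=vision.capture('wrist'); save(im,'w2',s=1.5); np.save('pics/w2.npy',im); import pickle; pickle.dump((C,readout.get_obs()),open('pics/w2.pkl','wb'))
print(-C[1].T@C[2])
E
```

```text
time_s: 3.88
position: [0.5304, -0.1237, 0.1683]
tool_rot: [0.764, 0.646, 0.005, 0.0]
wrist_force: [0.0, 1.6, -2.2]
gripper_width: 0.0438
grasp_force: 82.4
time_s: 4.55
position: [0.5251, -0.1345, 0.1663]
tool_rot: [0.768, 0.64, -0.0, 0.0]
wrist_force: [-0.4, -0.1, -1.6]
gripper_width: 0.0437
grasp_force: 82.4
[ 0.53787853 -0.06069259  0.30826158]
```

View pics/w2.png

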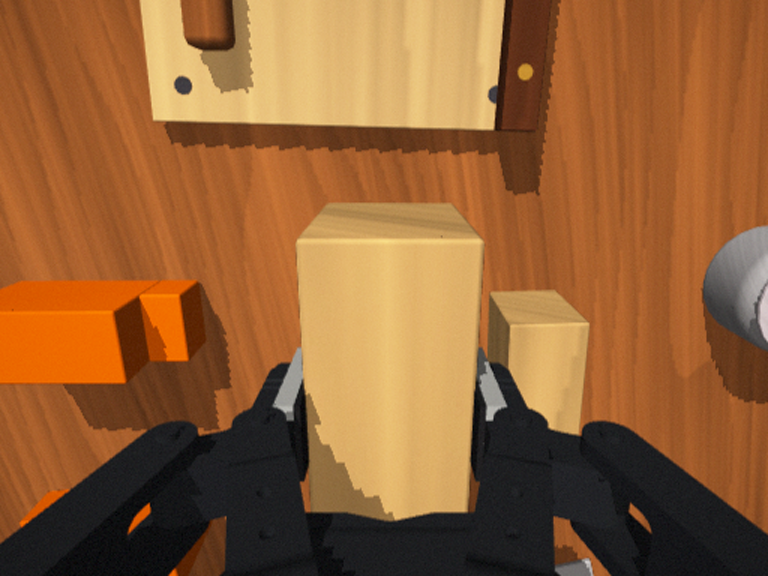

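The wrist view shows the blank held with its square end towards the jig, at (390,222). The board's near edge runs (153,121)–(497,130), and the long fence's inner foot line runs (497,130)–(503,0).

```bash
python3 - <<'E'
from h import *; import pickle
C,o=pickle.load(open('pics/w2.pkl','rb'))
f=lambda u,z:px2w(C,(u[0]/1.5,u[1]/1.5),z)
a,b,d,l0,l1=[f(u,.012) for u in [(153,121),(497,130),(503,1),(142,1),(153,121)]]
ends([a,b,d]); print('w',np.linalg.norm(a-b),'yaw from edge',np.arctan2(*(b-a)[[1,0]]),'fence',np.arctan2(*(d-b)[[1,0]])-np.pi/2,'left',np.arctan2(*(l0-l1)[[1,0]])-np.pi/2)
y=np.arctan2(*(b-a)[[1,0]]); j=np.array([-np.sin(y),np.cos(y),0]); print('corner by edge',b+.22*j)
M=R.from_quat(o['tool_rot']).as_matrix(); print('toolyaw',np.arctan2(M[1,0],M[0,0]))
for z,us in((o['position'][2]+.032,[(299,240),(483,240)]),(o['position'][2]-.028,[(326,203),(453,203)])):
    print([(M.T@(f(u,z)-o['position'])*1000).round(1) for u in us])
T=cal('top'); print('top corner',px2w(T,(198.2,163.2),.012), px2w(T,(198.2,163.2),.032))
E
```

```text
[ 0.4034 -0.0304  0.012 ]
[ 0.6004 -0.0717  0.012 ]
[ 0.6114 -0.0052  0.012 ]
w 0.20131295861680715 yaw from edge -0.20627452966342943 fence -0.16434713136734702 left -0.22851217366621723
corner by edge [0.64547582 0.14367417 0.012     ]
toolyaw 1.3904915353368685
[array([ 50.4, -21.7, -32. ]), array([ 50.4,  21.2, -32. ])]
[array([ 50.5, -22.9,  28. ]), array([50.4, 21.8, 28. ])]
top corner [0.64085362 0.14657411 0.012     ] [0.63616616 0.14320774 0.032     ]
```

```bash
python3 - <<'E'
from h import *
goto([.572,.037,.125],-.206)
E
```

```text
shift cm [17.69  1.53  4.13] turn [0.0001 0.0001 0.0257]
```

```bash
python3 -m crank '[[[3,0.3,0],[0,0,0.026]],[[6,0.6,0],[0,0,0.026]],[[9,0.9,1],[0,0,0.026]],[[12,1.2,2],[0,0,0.026]],[[15,1.4,3],[0,0,0.026]],[[17,1.5,4],[0,0,0.026]],[[17.7,1.5,4],[0,0,0.026]],[[17.7,1.5,4],[0,0,0.026]]]'; python3 -m crank '[[[0,0,0],[0,0,0]],[[0,0,0],[0,0,0]],[[0,0,0],[0,0,0]],[[0,0,0],[0,0,0]],[[0,0,0],[0,0,0]],[[0,0,0],[0,0,0]],[[0,0,0],[0,0,0]],[[0,0,0],[0,0,0]]]'; python3 - <<'E'
from h import *
C=cal('wrist'); o=readout.get_obs(); im=vision.capture('wrist'); save(im,'w3',s=1.5); np.save('pics/w3.npy',im); import pickle; pickle.dump((C,o),open('pics/w3.pkl','wb'))
print(-C[1].T@C[2])
E
```

```text
time_s: 5.27
position: [0.5714, 0.0401, 0.1259]
tool_rot: [0.775, 0.632, 0.0, -0.001]
wrist_force: [-0.0, 0.3, -2.6]
gripper_width: 0.0439
grasp_force: 82.4
time_s: 5.93
position: [0.5717, 0.0372, 0.1263]
tool_rot: [0.776, 0.631, -0.0, 0.0]
wrist_force: [0.2, -0.1, -2.4]
gripper_width: 0.0439
grasp_force: 82.4
[0.58630872 0.11059209 0.26831446]
```

View pics/w3.png

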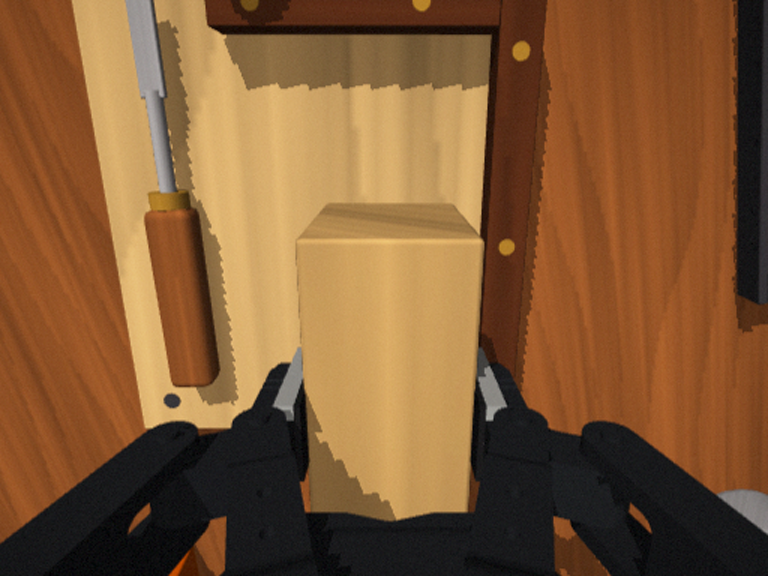

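The corner shows clearly. Its foot is at about (491,35), the short-fence foot runs (225,34)–(490,35), and the long-fence foot runs (491,36)–(482,225). The gouge on the left is well clear.

```bash
python3 - <<'E'
from h import *; import pickle
C,o=pickle.load(open('pics/w3.pkl','rb')); im=cv2.cvtColor(np.load('pics/w3.npy'),cv2.COLOR_RGB2GRAY).astype(int)
# board/fence boundaries: bright board -> dark fence, strongest drop
sx=[];
for v in range(60,135,5):
    g=im[v,312:336]; k=np.argmin(np.diff(g)); sx.append((312+k+1,v+.5))
sy=[]
for u in range(165,320,10):
    g=im[15:32,u]; k=np.argmax(np.diff(g)); sy.append((u+.5,15+k+1))
print(sx,sy)
f=lambda p:np.array([px2w(C,q,.012)[:2] for q in p])
A,B=f(sx),f(sy)
def line(P):
    vx,vy,x,y=cv2.fitLine(P.astype(np.float32),cv2.DIST_HUBER,0,1e-4,1e-4).ravel(); return np.array([x,y]),np.array([vx,vy])
pa,da=line(A); pb,db=line(B); da*=np.sign(da[1]); db*=np.sign(db[0])
s=np.linalg.solve(np.c_[da,-db],pb-pa); c=pa+s[0]*da
y1=np.arctan2(da[1],da[0])-np.pi/2; y2=np.arctan2(db[1],db[0]); print('corner',c,'yaw',y1,y2)
M=R.from_quat(o['tool_rot']).as_matrix(); print('tool yaw-90',np.arctan2(M[1,0],M[0,0])-np.pi/2)
y=(y1+y2)/2; u=np.array([np.cos(y),np.sin(y)]); v=np.array([-u[1],u[0]])
d=c-o['position'][:2]; print('gap short fence mm',1e3*(d@v)-50.4,'gap long',1e3*(d@u)-22.2)
E
```

```text
[(np.int64(326), 60.5), (np.int64(325), 65.5), (np.int64(325), 70.5), (np.int64(325), 75.5), (np.int64(324), 80.5), (np.int64(324), 85.5), (np.int64(324), 90.5), (np.int64(324), 95.5), (np.int64(323), 100.5), (np.int64(323), 105.5), (np.int64(323), 110.5), (np.int64(322), 115.5), (np.int64(322), 120.5), (np.int64(322), 125.5), (np.int64(322), 130.5)] [(165.5, np.int64(23)), (175.5, np.int64(23)), (185.5, np.int64(23)), (195.5, np.int64(23)), (205.5, np.int64(23)), (215.5, np.int64(23)), (225.5, np.int64(23)), (235.5, np.int64(23)), (245.5, np.int64(23)), (255.5, np.int64(23)), (265.5, np.int64(23)), (275.5, np.int64(23)), (285.5, np.int64(23)), (295.5, np.int64(23)), (305.5, np.int64(23)), (315.5, np.int64(23))]
corner [0.64370126 0.14386441] yaw -0.20428348 -0.20677955
tool yaw-90 -0.20613181406757985
gap short fence mm 68.74132050900567 gap long 26.545649313248195
```

```bash
python3 -m crank '[[[3,1,0.5],[0,0,0]],[[5,2,2],[0,0,0]],[[6.2,2.1,4],[0,0,0]],[[6.2,2.1,6],[0,0,0]],[[6.2,2.1,7],[0,0,0]],[[6.2,2.1,7.6],[0,0,0]],[[6.2,2.1,8],[0,0,0]],[[6.2,2.1,8.1],[0,0,0]]]' -1 110;  python3 -m crank '[[[0,0,0],[0,0,0]],[[0,0,0.1],[0,0,0]],[[0,0,0.2],[0,0,0]],[[0,0,0.3],[0,0,0]],[[0,0,0.4],[0,0,0]],[[0,0,0.5],[0,0,0]],[[0,0,0.5],[0,0,0]],[[0,0,0.5],[0,0,0]]]'
```

```text
time_s: 6.65
position: [0.605, 0.0929, 0.0452]
tool_rot: [0.776, 0.63, -0.0, 0.0]
wrist_force: [0.2, -1.0, -1.4]
gripper_width: 0.0437
grasp_force: 114.2
time_s: 7.32
position: [0.6049, 0.0937, 0.0403]
tool_rot: [0.776, 0.631, -0.0, 0.0]
wrist_force: [-0.2, -1.3, -1.6]
gripper_width: 0.0435
grasp_force: 114.5
```

```bash
python3 -m crank '[[[0,0,0.02],[0,0,0]],[[0,0,0.05],[0,0,0]],[[0,0,0.08],[0,0,0]],[[0,0,0.1],[0,0,0]],[[0,0,0.1],[0,0,0]],[[0,0,0.1],[0,0,0]],[[0,0,0.1],[0,0,0]],[[0,0,0.1],[0,0,0]]]'
```

```text
time_s: 7.98
position: [0.6049, 0.0937, 0.0402]
tool_rot: [0.776, 0.631, -0.0, 0.0]
wrist_force: [-2.8, -0.8, 6.0]
gripper_width: 0.0434
grasp_force: 115.2
```

```bash
python3 -m crank '[[[0.1,0,-0.06],[0,0,0]],[[0.2,0,-0.06],[0,0,0]],[[0.3,0,-0.06],[0,0,0]],[[0.4,0,-0.06],[0,0,0]],[[0.5,0,-0.06],[0,0,0]],[[0.6,0,-0.06],[0,0,0]],[[0.7,0,-0.06],[0,0,0]],[[0.7,0,-0.06],[0,0,0]]]'
```

```text
time_s: 8.65
position: [0.6069, 0.0997, 0.0402]
tool_rot: [0.776, 0.631, -0.0, 0.001]
wrist_force: [-0.8, -4.4, 4.9]
gripper_width: 0.0436
grasp_force: 115.2
```

```bash
python3 -m crank '[[[0,0.1,0],[0,0,0]],[[0,0.2,0],[0,0,0]],[[0,0.3,0],[0,0,0]],[[0,0.4,0],[0,0,0]],[[0,0.45,0],[0,0,0]],[[0,0.5,0],[0,0,0]],[[0,0.5,0],[0,0,0]],[[0,0.5,0],[0,0,0]]]'
```

```text
time_s: 9.32
position: [0.6073, 0.0996, 0.0403]
tool_rot: [0.776, 0.631, -0.004, -0.002]
wrist_force: [-10.4, -3.9, 15.3]
gripper_width: 0.0437
grasp_force: 116.5
```

Board friction is holding the blank, about 4 mm short of the long fence. I'll unload it, shift it over, then set it down again.

```bash
python3 -m crank '[[[-0.1,0,-0.15],[0,0,0]],[[-0.1,0,-0.2],[0,0,0]],[[-0.1,0,-0.2],[0,0,0]],[[-0.1,0,-0.2],[0,0,0]],[[-0.1,0,-0.2],[0,0,0]],[[-0.1,0,-0.2],[0,0,0]],[[-0.1,0,-0.2],[0,0,0]],[[-0.1,0,-0.2],[0,0,0]]]'; python3 - <<'E'
from h import *
o=readout.get_obs(); y=-.2055; u=np.array([np.cos(y),np.sin(y)]); v=np.array([-u[1],u[0]]); d=np.array([.6437,.1439])-o['position'][:2]
print('gaps',d@v*1e3-50.4,d@u*1e3-22.2); goto([.6,.1,.04],y)
E
```

```text
time_s: 9.98
position: [0.6113, 0.0988, 0.0418]
tool_rot: [0.776, 0.631, 0.0, 0.0]
wrist_force: [-0.3, -1.1, -3.1]
gripper_width: 0.0432
grasp_force: 114.5
gaps 0.36350718722906095 0.33258746815699425
shift cm [-0.11 -1.13  0.18] turn [ 0.0004 -0.0004 -0.0003]
```

```bash
python3 -m crank '[[[0,0.03,0],[0,0,0]],[[0,0.06,0],[0,0,0]],[[0,0.1,0],[0,0,0]],[[0,0.13,0],[0,0,0]],[[0,0.16,0],[0,0,0]],[[0,0.2,0],[0,0,0]],[[0,0.2,0],[0,0,0]],[[0,0.2,0],[0,0,0]]]'
```

```text
time_s: 10.65
position: [0.6116, 0.0987, 0.0419]
tool_rot: [0.776, 0.631, -0.001, -0.001]
wrist_force: [-5.5, -0.8, 1.3]
gripper_width: 0.0434
grasp_force: 114.6
```

Long fence felt: 0.3 mm of travel against 5 N. Next I'll ease off, set it down, and press diagonally.

```bash
python3 -m crank '[[[0,-0.2,0],[0,0,0]],[[0,-0.2,0.05],[0,0,0]],[[0,-0.2,0.1],[0,0,0]],[[0,-0.2,0.15],[0,0,0]],[[0,-0.2,0.19],[0,0,0]],[[0,-0.2,0.19],[0,0,0]],[[0,-0.2,0.19],[0,0,0]],[[0,-0.2,0.19],[0,0,0]]]'; python3 -m crank '[[[0.1,0.1,0],[0,0,0]],[[0.2,0.2,0],[0,0,0]],[[0.3,0.3,0],[0,0,0]],[[0.4,0.4,0],[0,0,0]],[[0.4,0.4,0],[0,0,0]],[[0.4,0.4,0],[0,0,0]],[[0.4,0.4,0],[0,0,0]],[[0.4,0.4,0],[0,0,0]]]'
```

```text
time_s: 11.32
position: [0.6115, 0.0987, 0.0402]
tool_rot: [0.776, 0.631, 0.0, 0.0]
wrist_force: [-1.1, -0.6, 0.2]
gripper_width: 0.0436
grasp_force: 114.6
time_s: 11.98
position: [0.6116, 0.0986, 0.0403]
tool_rot: [0.776, 0.63, -0.005, -0.001]
wrist_force: [-13.2, -5.7, 14.0]
gripper_width: 0.0438
grasp_force: 116.3
```

```bash
python3 -m crank '[[[-0.4,-0.5,-0.1],[0,0,0]],[[-0.4,-0.5,-0.15],[0,0,0]],[[-0.4,-0.5,-0.15],[0,0,0]],[[-0.35,-0.5,-0.15],[0,0,0]],[[-0.3,-0.5,-0.15],[0,0,0]],[[-0.25,-0.5,-0.15],[0,0,0]],[[-0.2,-0.5,-0.15],[0,0,0]],[[-0.2,-0.5,-0.15],[0,0,0]]]';python3 -m crank '[[[0.03,0,0],[0,0,0]],[[0.06,0,0],[0,0,0]],[[0.1,0,0],[0,0,0]],[[0.13,0,0],[0,0,0]],[[0.16,0,0],[0,0,0]],[[0.2,0,0],[0,0,0]],[[0.2,0,0],[0,0,0]],[[0.2,0,0],[0,0,0]]]'
```

```text
time_s: 12.65
position: [0.6107, 0.099, 0.0414]
tool_rot: [0.776, 0.63, -0.001, 0.001]
wrist_force: [-1.2, -4.1, 1.4]
gripper_width: 0.0431
grasp_force: 114.8
time_s: 13.32
position: [0.6107, 0.099, 0.0414]
tool_rot: [0.777, 0.63, -0.002, 0.001]
wrist_force: [-1.8, -7.0, 1.9]
gripper_width: 0.0435
grasp_force: 115.0
```

Short fence felt too: no travel, 7 N. Now I'll set it down and press into both, watching the tilt.

```bash
cat > st.py <<'E'
from h import *
o=readout.get_obs(); y=-.2055; u=np.array([np.cos(y),np.sin(y)]); v=np.array([-u[1],u[0]]); d=np.array([.6437,.1439])-o['position'][:2]
F=o['wrist_force']; print('gaps short,long',d@v*1e3-50.6,d@u*1e3-22.,'Fshort',-F[:2]@v,'Flong',-F[:2]@u,'Fz',F[2])
goto([.6,.1,.04],y)
E
python3 -m crank '[[[-0.35,0.05,0.05],[0,0,0]],[[-0.35,0.05,0.1],[0,0,0]],[[-0.35,0.05,0.12],[0,0,0]],[[-0.35,0.05,0.12],[0,0,0]],[[-0.2,0.05,0.12],[0,0,0]],[[0,0.05,0.12],[0,0,0]],[[0.2,0.05,0.12],[0,0,0]],[[0.2,0.05,0.12],[0,0,0]]]'; python3 st.py; python3 -m crank '[[[0,0.1,0],[0,0,0]],[[0,0.2,0],[0,0,0]],[[0.1,0.3,0],[0,0,0]],[[0.2,0.4,0],[0,0,0]],[[0.2,0.5,0],[0,0,0]],[[0.2,0.6,0],[0,0,0]],[[0.2,0.6,0],[0,0,0]],[[0.2,0.6,0],[0,0,0]]]'; python3 st.py
```

```text
time_s: 13.98
position: [0.6109, 0.099, 0.0405]
tool_rot: [0.777, 0.63, -0.004, 0.002]
wrist_force: [-4.2, -11.2, 6.4]
gripper_width: 0.0436
grasp_force: 115.7
gaps short,long 0.006193963430924043 0.910694540850475 Fshort 11.845959829527564 Flong 1.819257830314294 Fz 6.44344763612831
shift cm [-0.13 -1.09  0.06] turn [-0.0015  0.009  -0.0019]
time_s: 14.65
position: [0.6114, 0.0989, 0.0407]
tool_rot: [0.776, 0.63, -0.01, -0.0]
wrist_force: [-17.1, -13.5, 20.9]
gripper_width: 0.0433
grasp_force: 117.2
gaps short,long 0.08849147625568321 0.40645423770500955 Fshort 16.7573871853112 Flong 14.00600730440196 Fz 20.872497566514237
shift cm [-0.12 -1.14  0.08] turn [-0.0126  0.015  -0.0012]
```

```bash
python3 -m crank '[[[0,0,-0.05],[-0.004,0.005,0]],[[0,0,-0.1],[-0.008,0.01,0]],[[0,0,-0.1],[-0.012,0.015,0]],[[0,0,-0.1],[-0.016,0.019,0]],[[0,0,-0.1],[-0.02,0.022,0]],[[0,0,-0.1],[-0.02,0.022,0]],[[0,0,-0.1],[-0.02,0.022,0]],[[0,0,-0.1],[-0.02,0.022,0]]]'; python3 st.py
```

```text
time_s: 15.32
position: [0.6114, 0.099, 0.0402]
tool_rot: [0.776, 0.63, 0.005, 0.0]
wrist_force: [-12.4, -12.3, 13.2]
gripper_width: 0.0435
grasp_force: 116.3
gaps short,long -0.05000394082976101 0.49167870504573585 Fshort 14.550910887524976 Flong 9.654748222033339 Fz 13.221391847129473
shift cm [-0.14 -1.13  0.01] turn [ 0.0071 -0.0073 -0.0015]
```

```bash
python3 -m crank '[[[0,0,-0.05],[0.004,-0.004,0]],[[0,0,-0.1],[0.007,-0.007,0]],[[0,0.1,-0.12],[0.007,-0.007,0]],[[0,0.2,-0.12],[0.007,-0.007,0]],[[0,0.3,-0.12],[0.006,-0.007,0]],[[0,0.4,-0.12],[0.005,-0.007,0]],[[0,0.4,-0.12],[0.004,-0.007,0]],[[0,0.4,-0.12],[0.004,-0.007,0]]]'; python3 st.py
```

```text
time_s: 15.98
position: [0.6117, 0.0988, 0.0403]
tool_rot: [0.776, 0.63, -0.002, -0.001]
wrist_force: [-19.3, -12.4, 12.0]
gripper_width: 0.0437
grasp_force: 116.2
gaps short,long 0.08704921366155816 0.14665654242350357 Fshort 16.055810630024347 Flong 16.33300698891679 Fz 12.000633360799794
shift cm [-0.12 -1.17  0.03] turn [-0.0037  0.0011 -0.0011]
```

```bash
python3 -m crank '[[[0,0,0],[-0.002,0.001,0]],[[0.05,0.1,0],[-0.005,0.002,0]],[[0.1,0.1,0],[-0.005,0.002,0]],[[0.1,0.1,0],[-0.005,0.002,0]],[[0.1,0.1,0],[-0.005,0.002,0]],[[0.1,0.1,0],[-0.005,0.002,0]],[[0.1,0.1,0],[-0.005,0.002,0]],[[0.1,0.1,0],[-0.005,0.002,0]]]'; python3 st.py; python3 - <<'E'
from h import *
a=vision.capture('wrist'); b=vision.capture('side')[165:275,195:305]
save(np.hstack([cv2.resize(a,(430,322)),cv2.resize(b,(322,322),interpolation=cv2.INTER_CUBIC)]),'fin')
E
```

```text
time_s: 16.65
position: [0.6117, 0.0988, 0.0402]
tool_rot: [0.776, 0.63, -0.001, -0.0]
wrist_force: [-21.1, -12.5, 15.5]
gripper_width: 0.0434
grasp_force: 116.7
gaps short,long 0.07863876087824195 0.13489465975756332 Fshort 16.496693647801706 Flong 18.077529012813272 Fz 15.525325093431974
shift cm [-0.12 -1.17  0.03] turn [-0.0011  0.0013 -0.0012]
```

View pics/fin.png

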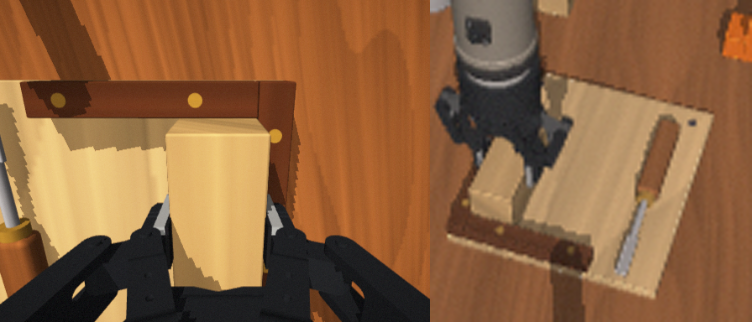

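The final view shows the blank in the corner. Its end meets the short fence at about (215,120), its side meets the long fence at about (268,160), and the gouge hasn't moved. It's upright to about 2 mrad and pressed at 16 N and 18 N.

```bash
python3 -c "
from cell import workorder; print(workorder.hand_in())"
```

```text
the job is handed in; nothing more can be done
None
```

I handed the job in at about 17 s: the stepped blank lies flat in the jig corner, square end to the short fence, still gripped and pressed at about 16 N on the short fence and 18 N on the long one; the hand-in returned no verdict.

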